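# Turn the yellow-ringed grinding disc with a filling knife

## Task

Two grinding discs lie face up on their drying stands. Take the filling knife by its handle, put its blade under the overhanging edge of the disc with the yellow ring and lever that disc over, so that it lies face down, flat on the cork pad of its own stand; its coat is tacky, so do not touch it with the fingers, and leave the grey-ringed disc alone. Then lay the knife flat on the table, clear of that stand, and let go.

Things in the scene. Friction and masses are not known exactly. Their poses are not given: they have to be found in the camera images.
- filling_knife: filling knife (flat spatula) flat on the table, 0.15 kg. Origin: underside at the grip point; +x to the blade, +z up. Dark wooden handle, 24 wide, x = -80 to 30 mm, z = 0 to 28 mm. Steel blade, z = 0 to 3 mm, 76 wide from x = 70 mm to its straight front edge at x = 130 mm. Balances about 25 mm ahead of the origin.
- flap_disc_a: black grinding disc with a YELLOW ring on its face, 115 across, 5 thick, 0.09 kg, loose on its stand. Origin: centre of its back; +z points out of its face (up at the start, down once turned over). Pushed up from below near its front edge, it swings about its far rim, which the stand's step holds back, and past the vertical it falls over on to the pad.
- flap_disc_c: the like disc with a GREY ring, on an identical stand beside, 120 to 190 mm away, roughly parallel. Origin and axes as for the yellow-ringed disc.
- stand_a: fixed plywood stand of the yellow-ringed disc, 206 x 90. Origin: centre of its underside; +x from its open front to its back. Low seat x = -103 to -28 mm, top z = 35; at x = -28 an 8 mm step up to the cork pad, top z = 43, x to 95; end bar to z = 53. Disc lies on the seat, far rim 0 to 5 mm from the step, front edge overhanging about 43 mm: the blade goes under it from the front.

How it is judged (in metres and radians):
On the way, in this order (a step that is already met when the one before it is completed fails the run):
1. the knife is held, off the table (contact force between the fingers and filling_knife above 1 N and height (world z) of filling_knife above 0.015 m), for 0.1 s.
2. the held knife raises the yellow-ringed disc on edge (more than 35 degrees) (angle between flap_disc_a's own z axis and vertical above 0.6 rad and contact force between filling_knife and flap_disc_a above 0.02 N and contact force between the fingers and filling_knife above 1 N), for 0.05 s.
At the end, for the whole second after the job is handed in: Yellow-ringed disc face down (10 degrees), at rest, on its own stand's pad: centre 23 to 83 mm behind the step, within 30 mm of the middle line. Knife flat on the table, released, clear of stand and disc. Grey-ringed disc face up, within 15 mm of its start (angle between flap_disc_a's own z axis and vertical above 2.96 rad and x of flap_disc_a in the frame of stand_a between -0.005 and 0.055 m and y of flap_disc_a in the frame of stand_a between -0.03 and 0.03 m and linear speed of each of flap_disc_a, filling_knife below 0.02 m/s and height (world z) of filling_knife below 0.01 m and angle between each of filling_knife, flap_disc_c's own z axis and vertical below 0.17 rad and contact force between filling_knife and stand_a below 0.05 N and contact force between filling_knife and flap_disc_a below 0.05 N and distance of flap_disc_c from where it was at the start of the episode below 0.015 m); the robot touches nothing.
It fails at once if the fingers touch the yellow-ringed disc (contact force between the fingers and flap_disc_a above 0.3 N).
It fails at once if the grey-ringed disc is disturbed (moved 15 mm or tilted 10 degrees) (distance of flap_disc_c from where it was at the start of the episode above 0.015 m or angle between flap_disc_c's own z axis and vertical above 0.17 rad).
It also fails if it takes over 45 s, if anything falls off the work surface, if the arm or the gripper's body presses on something with over 40 N, if the wrist force passes 120 N, or if a joint passes its speed limit or range.

## Robot

A 6-joint arm with a two-finger parallel gripper is mounted at the origin on a cart in front of the work surface, level with it; the furniture and walls round the work are solid. World frame = base frame: x ahead of the robot, y to its left, z up, the work surface at z = 0. Lengths are in m, angles in degrees, forces in N, time in s.
With the tool pointing down it reaches from about 0.3 to 0.75 m from the base axis. Payload 8.5 kg.
Tool frame: the origin (TCP) lies on the centre line of the jaws, within the pads' length; the fingertips stand 11 mm ahead of it and the grasp point (between the pads) lies 8 mm behind it; z points along the fingers, y is the line along which they close (so a half turn about z gives the same grasp; the last joint's range is limited). The gripper opens to 85 mm and grips with 20 to 120 N. Pads are 22 mm wide; open, the fingers measure 114 mm over their backs; the gripper's body (76 mm by 85 mm) begins 54 mm behind the grasp point. The pads swing forward as they close: fully open they stand 13 mm farther back than shut.
Start: joints at [64.154, 21.807, 74.336, -0, 83.858, -12.336], TCP at [0.128, 0.535, 0.242] pointing down, gripper open.
Joint ranges: [-178.18, 178.18], [-50.72, 133.34], [12.68, 142.11], [-81.47, 261.47], [9.98, 163.14], [-165.26, 165.26]. Speed limits (degrees/s): [136.94, 136.94, 180, 180, 180, 180].

## Interface

Orientations are given as a 3x3 rotation matrix whose columns are the frame's x, y, z axes.
In Python, from rig import env, get_image, close_job gives the robot as it stands (env), with the cameras as plain functions and the job as plain functions.
- The arm moves only by the tool step_hand, called after ">>>" as name([rows], argument=value, ...), one row to a line, values as JSON. Schema: {"type":"object","properties":{"steps":{"type":"array","items":{"type":"object","properties":{"x":{"type":"number"},"y":{"type":"number"},"z":{"type":"number"},"turn":{"type":"number"},"jaw":{"type":"number"}},"additionalProperties":false,"required":["jaw"]},"minItems":1,"maxItems":10},"clamp_n":{"type":"number"},"only":{"type":"string"},"quiet":{"type":"boolean"},"lines":{"type":"string"}},"required":["steps"],"additionalProperties":false}. steps is a list of rows, 1 to 10 of them, each an object with the fields x, y, z (the shift in shares of the most that a row can go, 1 being 50 mm), turn (a turn about the tool's z in parts of the range, where 1.0 means 45 degrees), jaw (the finger opening in m); a field left out counts as zero (the opening has to be given); each row shifts and turns the commanded pose from where the row before left it, along the tool's axes as they then stand; what a row does not reach is not made up. A row lasts 1/10 s, in which the tool goes at most 0.05 m and 8.59 degrees, less where a joint would pass 70% of its speed; a pose out of reach is approached as far as the arm can. The fingers move at their own pace and stop on an object; clamp_n is the grip in N (left out, the last holds). Time passes only in rows, so rows that do not move let the fingers close. The tool returns the time, the measured TCP pose, the force, the opening and the grip force at its end. only (a regular expression) keeps the lines of the reply that match it, lines (a string "A,B") keeps lines A to B, and quiet returns only ok. A shift or turn number past 1, either way, is cut back to 1. Input that does not fit is refused with a message, and nothing moves.
- env.observe(): the state, without advancing time (a new reading comes with each control period).
- get_image(name): name is "scene" or "top"; returns a dict with "pixels" (400x640x3 uint8, red, green, blue), "K" (3x3 intrinsics, pixels), "extrinsics" (4x4, takes a point from world to camera coordinates). Camera axes: x right, y down, z forward; pixel columns grow to the right and rows downward; lengths in m; the calibration is good to about 2 mm. A picture is of the moment at which its call begins. There is no depth.
- close_job(): hands the job in; it is judged then, once.
The state is a dict: "time_s": time; "q": joint angles; "qvel": joint speeds; "joint_efforts": joint torques, N m; "position": TCP position; "tool_rot": TCP orientation; "ft_force": force on the tool from outside, world axes, zero at the start; "wrist_torque": the same for the moment, N m; "grip_width": finger opening in m; "gripper_force": force on a finger pad.
Only numpy, scipy, OpenCV 4.12 (cv2) and the standard library are available. Lean on these libraries where they do the work, as an engineer would, in place of code of your own. Each camera call takes 0.05 s, during which the arm holds its last target. There are 200 camera calls.

## Working session

There is one attempt and no reset: what is moved stays moved. The work goes in short steps, Python scripts to look and compute and a tool call to move; the robot and the scene stay as the last step left them, time stands still between calls to the robot, and variables do not carry over. Pictures are saved under pics/ and viewed, at most 10 in all, crops included, and the job is handed in when it is done.

```bash
ls; mkdir -p pics; python3 - <<'E'
from rig import env, get_image, close_job
import cv2,numpy as np
for n in("scene","top"):
    d=get_image(n); cv2.imwrite(f"pics/{n}0.png",d["pixels"][:,:,::-1]); np.savez(f"pics/{n}0.npz",**d)
    print(n,d["K"].round(1).tolist(),d["extrinsics"].round(3).tolist())
o=env.observe();print(o["time_s"],o["position"],o["tool_rot"],o["grip_width"])
E
```

```text
pics
rig.py
scene [[412.0, 0.0, 325.6], [0.0, 412.0, 195.4], [0.0, 0.0, 1.0]] [[0.882, -0.471, -0.014, -0.382], [-0.226, -0.397, -0.89, 0.255], [0.413, 0.788, -0.457, 0.568], [0.0, 0.0, 0.0, 1.0]]
top [[485.6, 0.0, 322.5], [0.0, 485.6, 202.3], [0.0, 0.0, 1.0]] [[-0.027, -1.0, 0.01, 0.179], [-0.997, 0.026, -0.069, 0.517], [0.069, -0.011, -0.998, 0.96], [0.0, 0.0, 0.0, 1.0]]
0.1 [0.12837097 0.53456058 0.24175243] [[-9.72330972e-01  2.33606761e-01 -6.02200338e-04]
 [ 2.33607344e-01  9.72330251e-01 -1.22140158e-03]
 [ 3.00209939e-04 -1.32828501e-03 -9.99999073e-01]] 0.08540239424612361
```

View pics/scene0.png

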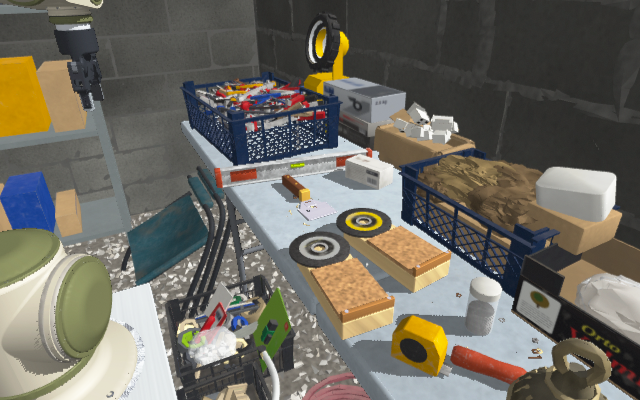

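View pics/top0.png

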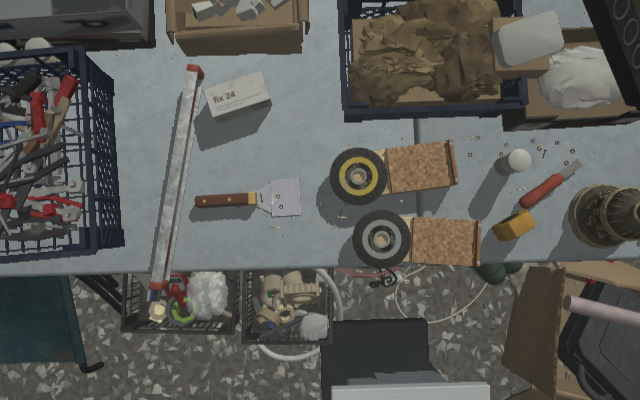

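Top view: the knife handle runs from (196,201) to (255,199) and its blade to (300,197). The yellow disc is at (358,175), its cork pad to the right at (388–455, 145–190). The grey disc is at (381,240). In the scene view the yellow disc is at (364,222) and the handle at (297,188).

```bash
cat > h.py <<'E'
import numpy as np,cv2
def ld(n,k=0): return dict(np.load(f"pics/{n}{k}.npz"))
def ray(d,uv):
    E=d["extrinsics"];R,t=E[:3,:3],E[:3,3]
    v=R.T@np.linalg.solve(d["K"],[uv[0],uv[1],1.]); return -R.T@t,v/np.linalg.norm(v)
def onz(d,uv,z):
    c,v=ray(d,uv); return c+v*(z-c[2])/v[2]
def tri(a,ua,b,ub):
    c1,v1=ray(a,ua);c2,v2=ray(b,ub)
    s=np.linalg.lstsq(np.c_[v1,-v2],c2-c1,rcond=None)[0]
    p,q=c1+s[0]*v1,c2+s[1]*v2; return (p+q)/2,np.linalg.norm(p-q)
def big(m,box):
    x0,y0,x1,y1=box; k=np.zeros_like(m);k[y0:y1,x0:x1]=m[y0:y1,x0:x1]
    c=cv2.findContours(k,cv2.RETR_EXTERNAL,cv2.CHAIN_APPROX_NONE)[0]; return max(c,key=cv2.contourArea)
def hsv(d): return cv2.cvtColor(d["pixels"],cv2.COLOR_RGB2HSV)
E
python3 - <<'E'
from h import *
np.set_printoptions(precision=4,suppress=True)
T,S=ld("top"),ld("scene"); ht,hs=hsv(T),hsv(S)
yel=lambda h:cv2.inRange(h,(22,120,60),(35,255,255))
ct=big(yel(ht),(325,140,390,210)); cs=big(yel(hs),(335,200,400,240))
et,es=cv2.fitEllipse(cv2.convexHull(ct)),cv2.fitEllipse(cv2.convexHull(cs))
print("yellow",et,es,tri(T,et[0],S,es[0]))
print("ring diam@.04",[onz(T,(et[0][0]+s*et[1][0]/2,et[0][1]),.04) for s in(-1,1)])
dark=lambda h:cv2.inRange(h,(0,0,0),(180,255,75))
for nm,d,h,b in(("blackT",T,ht,(325,140,392,210)),("greyT",T,ht,(348,205,415,272))):
    c=big(dark(h),b);e=cv2.fitEllipse(cv2.convexHull(c));print(nm,e,onz(d,e[0],.04),cv2.boundingRect(c))
cork=lambda h:cv2.inRange(h,(5,60,60),(22,255,255))
for nm,b in(("corkA",(380,135,465,195)),("corkC",(405,210,490,270))):
    c=big(cork(ht),b);r=cv2.minAreaRect(c);p=cv2.boxPoints(r);print(nm,r,np.array([onz(T,q,.043) for q in p]))
for nm,d,h,b in(("handT",T,ht,(185,185,262,215)),("handS",S,hs,(275,170,315,205))):
    m=cv2.inRange(h,(0,70,20),(25,255,255));c=big(m,b);r=cv2.minAreaRect(c);p=cv2.boxPoints(r);print(nm,r,p.tolist())
    if d is T: print(np.array([onz(T,q,.02) for q in p]))
m=cv2.inRange(ht,(105,0,120),(180,60,255));c=big(m,(255,170,310,225));r=cv2.minAreaRect(c);print("blade",r,np.array([onz(T,q,.003) for q in cv2.boxPoints(r)]))
for n,d,b in(("a",T,(170,130,480,280)),("b",S,(270,160,460,340))):
    im=d["pixels"][b[1]:b[3],b[0]:b[2],::-1];cv2.imwrite(f"pics/crop{n}.png",cv2.resize(im,None,fx=2.5,fy=2.5,interpolation=cv2.INTER_CUBIC))
E
```

```text
yellow ((358.2856750488281, 175.8244171142578), (37.89915466308594, 38.43701171875), 144.04673767089844) ((363.4963684082031, 220.7659912109375), (19.31449317932129, 37.39898681640625), 92.6355209350586) (array([0.5717, 0.0933, 0.0402]), np.float64(0.002031642289946558))
ring diam@.04 [array([0.5718, 0.1312, 0.04  ]), array([0.5699, 0.0563, 0.04  ])]
blackT ((357.7619323730469, 177.03799438476562), (57.25833511352539, 59.630897521972656), 23.210399627685547) [0.5684 0.0949 0.04  ] (329, 148, 59, 59)
greyT ((379.964111328125, 242.53857421875), (60.13125228881836, 66.82093811035156), 21.06859588623047) [0.4385 0.0555 0.04  ] (352, 210, 59, 62)
corkA ((416.4322814941406, 167.25270080566406), (46.11009216308594, 78.07855987548828), 81.38435363769531) [[ 0.6203  0.0606  0.043 ]
 [ 0.6399 -0.0933  0.043 ]
 [ 0.5488 -0.1028  0.043 ]
 [ 0.5297  0.0501  0.043 ]]
corkC ((442.03790283203125, 240.85519409179688), (76.74968719482422, 46.68400955200195), 3.3664605617523193) [[ 0.3999  0.0136  0.043 ]
 [ 0.4904  0.0048  0.043 ]
 [ 0.4776 -0.1452  0.043 ]
 [ 0.3871 -0.1353  0.043 ]]
handT ((225.96495056152344, 198.48394775390625), (13.095666885375977, 60.343448638916016), 88.02507019042969) [[195.58551025390625, 192.9797821044922], [255.89309692382812, 190.9002227783203], [256.3443908691406, 203.9881134033203], [196.03680419921875, 206.0676727294922]]
[[0.547  0.4192 0.02  ]
 [0.5481 0.2985 0.02  ]
 [0.5218 0.2981 0.02  ]
 [0.5207 0.4185 0.02  ]]
handS ((294.6800231933594, 188.760009765625), (35.599998474121094, 15.600000381469727), 36.869895935058594) [[275.7600402832031, 184.3200225830078], [285.1200256347656, 171.8400115966797], [313.6000061035156, 193.1999969482422], [304.2400207519531, 205.6800079345703]]
blade ((277.945556640625, 197.12840270996094), (36.927947998046875, 43.165771484375), 86.42366790771484) [[0.572  0.3016 0.003 ]
 [0.5753 0.2134 0.003 ]
 [0.4997 0.2105 0.003 ]
 [0.4966 0.2982 0.003 ]]
```

View pics/cropa.png

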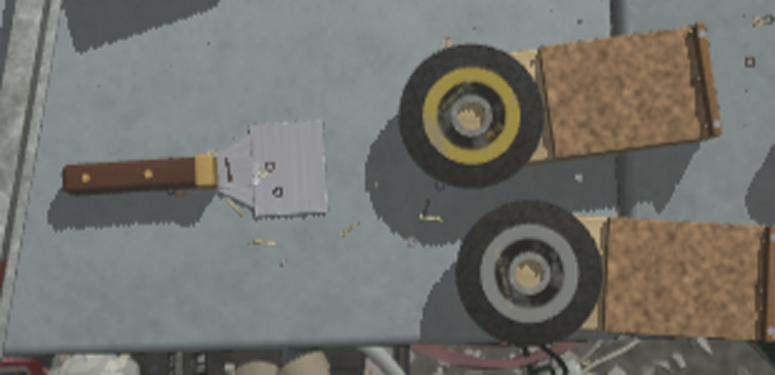

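View pics/cropb.png

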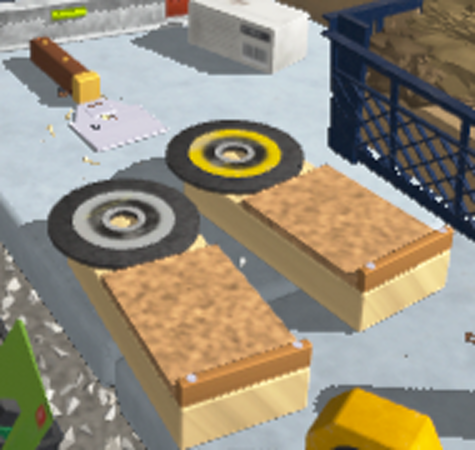

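Careful with the scale: shifts go in shares of 50 mm and turns go in shares of 45 degrees. That gives: 8.4 degrees / 45 = 0.1867.

```bash
python3 - <<'E'
from h import *
np.set_printoptions(precision=4,suppress=True)
T,S=ld("top"),ld("scene")
print("ferrule",tri(T,(252.4,197.6),S,(306,194.4)),"handle end",tri(T,(196,201),S,(283.5,178)))
o=lambda x,y:(170+x/2.5,130+y/2.5)
print("step",onz(T,o(541,47),.043),onz(T,o(549,160),.043),"backbar bottom",onz(T,o(720,135),.053),onz(T,o(704,24),.053))
print("disc a px", onz(T,o(471,116),.04),"front",onz(T,o(399,118),.04))
print("step tri",tri(T,o(549,160),S,(270+247/2.5,160+196/2.5)))
E
```

```text
ferrule (array([0.5376, 0.3051, 0.0166]), np.float64(0.0054864525787225536)) handle end (array([0.5299, 0.4196, 0.0176]), np.float64(0.002547468577141943))
step [0.6227 0.0367 0.043 ] [0.533  0.0337 0.043 ] backbar bottom [ 0.5483 -0.0989  0.053 ] [ 0.636  -0.0904  0.053 ]
disc a px [0.5697 0.0936 0.04  ] front [0.5695 0.1504 0.04  ]
step tri (array([0.538 , 0.0307, 0.0423]), np.float64(0.011294030216908679))
```

>>> step_hand([
  {"turn":0.1867, "jaw":0.085},
  {"turn":0.1867, "jaw":0.085},
  {"turn":0.1867, "jaw":0.085},
  {"turn":0.1867, "jaw":0.085},
  {"turn":0.1867, "jaw":0.085},
  {"turn":0.1867, "jaw":0.085},
  {"turn":0.1867, "jaw":0.085},
  {"turn":0.1867, "jaw":0.085},
  {"turn":0.1844, "jaw":0.085},
  {"jaw":0.085},
])

```text
time_s: 1.1
position: [0.1284, 0.5346, 0.242]
tool_rot: [[-0.016, 1.0, -0.0], [1.0, 0.016, -0.001], [-0.001, -0.0, -1.0]]
ft_force: [0.5, 0.1, -0.3]
grip_width: 0.0847
gripper_force: 0.0
```

Scaled: 0.0404 m is 0.808, -0.02 m is -0.4.

>>> step_hand([
  {"x":-0.4, "y":0.808, "jaw":0.085},
  {"x":-0.4, "y":0.808, "jaw":0.085},
  {"x":-0.4, "y":0.808, "jaw":0.085},
  {"x":-0.4, "y":0.808, "jaw":0.085},
  {"x":-0.4, "y":0.808, "jaw":0.085},
  {"x":-0.4, "y":0.808, "jaw":0.085},
  {"x":-0.4, "y":0.808, "jaw":0.085},
  {"x":-0.4, "y":0.808, "jaw":0.085},
  {"x":-0.4, "y":0.808, "jaw":0.085},
  {"x":-0.4, "y":0.808, "jaw":0.085},
])

```text
time_s: 2.1
position: [0.5374, 0.3407, 0.2421]
tool_rot: [[-0.022, 1.0, -0.0], [1.0, 0.022, -0.0], [-0.0, -0.0, -1.0]]
ft_force: [-0.1, 1.0, 0.2]
grip_width: 0.085
gripper_force: 0.0
```

>>> step_hand([
  {"z":0.8, "jaw":0.085},
  {"z":0.8, "jaw":0.085},
  {"z":0.8, "jaw":0.085},
  {"jaw":0.085},
  {"jaw":0.085},
])

```text
time_s: 2.6
position: [0.5362, 0.342, 0.1232]
tool_rot: [[-0.02, 1.0, 0.0], [1.0, 0.02, 0.0], [0.0, 0.0, -1.0]]
ft_force: [0.8, -0.6, 1.7]
grip_width: 0.0851
gripper_force: 0.0
```

Scaled: 0.035 m is 0.7, 0.027 m is 0.54.

>>> step_hand([
  {"y":-0.02, "z":0.7, "jaw":0.085},
  {"z":0.7, "jaw":0.085},
  {"z":0.54, "jaw":0.085},
  {"z":0.2, "jaw":0.085},
  {"jaw":0.085},
  {"jaw":0.0},
  {"jaw":0.0},
  {"jaw":0},
  {"jaw":0},
  {"jaw":0},
], clamp_n=100)

```text
time_s: 3.6
position: [0.5353, 0.3419, 0.0164]
tool_rot: [[-0.017, 1.0, 0.002], [1.0, 0.017, 0.001], [0.001, 0.002, -1.0]]
ft_force: [-1.8, -0.4, 6.7]
grip_width: 0.0224
gripper_force: 99.1
```

Scaled: -0.03 m is -0.6, -0.02 m is -0.4, -5.7 degrees / 45 = -0.1267.

>>> step_hand([
  {"z":-0.4, "jaw":0},
  {"z":-0.6, "jaw":0},
  {"z":-0.6, "turn":-0.1267, "jaw":0},
  {"jaw":0},
  {"jaw":0},
  {"jaw":0},
])

```text
time_s: 4.2
position: [0.5342, 0.3415, 0.0939]
tool_rot: [[-0.116, 0.993, -0.003], [0.993, 0.116, -0.001], [-0.001, -0.003, -1.0]]
ft_force: [-0.7, -0.5, -1.4]
grip_width: 0.0218
gripper_force: 98.4
```

```bash
cat > snap.py <<'E'
import sys
from rig import env, get_image, close_job
import cv2,numpy as np
k=sys.argv[1]
for n in("scene","top"):
    d=get_image(n); np.savez(f"pics/{n}{k}.npz",**d)
    a=dict(scene=(230,100,430,260),top=(170,90,480,280))[n]; cv2.imwrite(f"pics/{n}{k}.png",cv2.resize(d["pixels"][a[1]:a[3],a[0]:a[2],::-1],None,fx=2.5,fy=2.5,interpolation=cv2.INTER_CUBIC))
E
python3 snap.py 1; python3 - <<'E'
import cv2,numpy as np
a,b=cv2.imread("pics/scene1.png"),cv2.imread("pics/top1.png")
h=250; a=a[:400];c=np.zeros((600,775,3),np.uint8); a2=cv2.resize(a,None,fx=.5*1.0,fy=.5); 
c[:b.shape[0],:]=b[:475]; a3=cv2.resize(a,None,fx=.3,fy=.3); c[475:475+a3.shape[0],:a3.shape[1]]=a3
cv2.imwrite("pics/c1.png",c)
E
```

```text
(no output)
```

View pics/scene1.png

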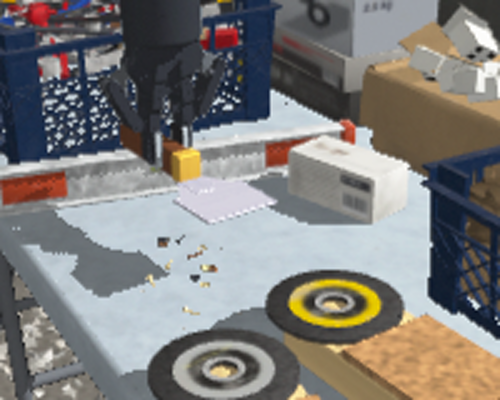

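View pics/top1.png

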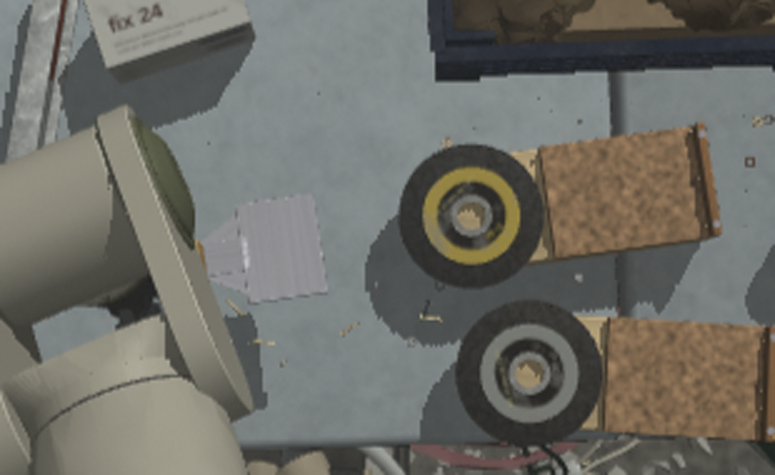

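Both views: the knife is in the grip with the blade free. The blade's front corners are at about (295,168) and (301,206) in top, and (340,181) and (308,188) in scene.

```bash
python3 - <<'E'
from h import *
np.set_printoptions(precision=4,suppress=True)
T,S=ld("top",1),ld("scene",1)
t=lambda x,y:(170+x/2.5,90+y/2.5); s=lambda x,y:(230+x/2.5,100+y/2.5)
# blade mask
for n,d,b in(("T",T,(262,160,306,216)),("S",S,(295,168,342,192))):
    h=hsv(d); m=cv2.inRange(h,(112,8,110),(175,70,255)); c=big(m,b); r=cv2.approxPolyDP(cv2.convexHull(c),3,True)[:,0]; print(n,cv2.contourArea(c),r.tolist())
a=tri(T,t(313,194),S,s(276,203));b=tri(T,t(328,292),S,s(195,221)); c=tri(T,t(240,200),S,s(240,178)); print("front +x",a,"front -x",b,"rear +x",c)
for z in(.07,.08,.09): print(z,onz(T,t(313,194),z),onz(T,t(328,292),z))
E
```

```text
T 1.0 [[284, 188]]
S 433.5 [[300, 179], [301, 173], [312, 170], [326, 172], [340, 181], [313, 189]]
front +x (array([0.5861, 0.2155, 0.0781]), np.float64(0.0025969767391070737)) front -x (array([0.5061, 0.208 , 0.083 ]), np.float64(0.008354729428783715)) rear +x (array([0.5805, 0.2711, 0.0833]), np.float64(0.0010826324350988786))
0.07 [0.586  0.2165 0.07  ] [0.5107 0.2068 0.07  ]
0.08 [0.5846 0.216  0.08  ] [0.5101 0.2065 0.08  ]
0.09 [0.5832 0.2156 0.09  ] [0.5095 0.2061 0.09  ]
```

Scaled: 0.02 m is 0.4, -0.0185 m is -0.37.

>>> step_hand([
  {"y":0.176, "z":0.4, "jaw":0},
  {"z":0.4, "jaw":0},
  {"z":0.31, "jaw":0},
  {"jaw":0},
  {"x":-0.37, "jaw":0},
  {"x":-0.37, "jaw":0},
  {"x":-0.37, "jaw":0},
  {"x":-0.37, "jaw":0},
  {"x":-0.368, "jaw":0},
  {"jaw":0},
])

```text
time_s: 5.3
position: [0.5551, 0.2479, 0.0405]
tool_rot: [[-0.113, 0.994, 0.001], [0.994, 0.113, -0.0], [-0.0, 0.001, -1.0]]
ft_force: [-0.5, -0.6, -1.9]
grip_width: 0.022
gripper_force: 98.2
```

>>> step_hand([
  {"jaw":0},
  {"jaw":0},
])

```text
time_s: 5.5
position: [0.5544, 0.2512, 0.0401]
tool_rot: [[-0.116, 0.993, 0.0], [0.993, 0.116, 0.0], [0.0, 0.001, -1.0]]
ft_force: [0.2, 0.6, -1.7]
grip_width: 0.0221
gripper_force: 98.2
```

```bash
python3 snap.py 2
```

```text
(no output)
```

View pics/scene2.png

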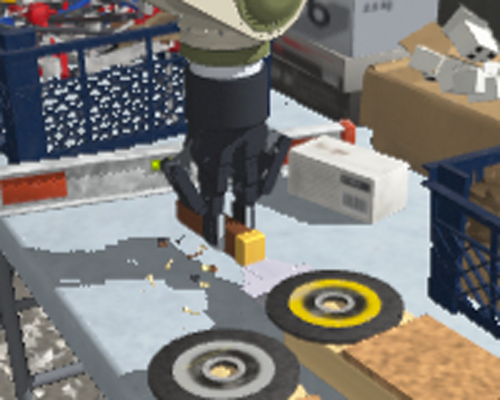

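Scene view: the blade (around (280,278)) has gone in under the front edge of the yellow disc, which still lies level with its centre at (333,303). Now I lever it along the arc.

Scaled: -0.0085 m is -0.17, -0.0075 m is -0.15.

>>> step_hand([
  {"z":-0.17, "jaw":0},
  {"x":-0.006, "z":-0.15, "jaw":0},
  {"x":-0.02, "z":-0.148, "jaw":0},
  {"x":-0.032, "z":-0.148, "jaw":0},
  {"x":-0.046, "z":-0.142, "jaw":0},
  {"x":-0.058, "z":-0.138, "jaw":0},
  {"x":-0.068, "z":-0.134, "jaw":0},
  {"x":-0.082, "z":-0.126, "jaw":0},
  {"x":-0.09, "z":-0.12, "jaw":0},
  {"x":-0.102, "z":-0.11, "jaw":0},
])

```text
time_s: 6.6
position: [0.5574, 0.2256, 0.1096]
tool_rot: [[-0.116, 0.993, 0.0], [0.993, 0.116, 0.0], [0.0, 0.0, -1.0]]
ft_force: [-0.8, 0.7, -2.6]
grip_width: 0.022
gripper_force: 98.2
```

>>> step_hand([
  {"jaw":0},
])

```text
time_s: 6.7
position: [0.5578, 0.2253, 0.11]
tool_rot: [[-0.116, 0.993, 0.001], [0.993, 0.116, 0.0], [-0.0, 0.001, -1.0]]
ft_force: [-0.0, 0.2, -1.3]
grip_width: 0.0219
gripper_force: 98.2
```

```bash
python3 snap.py 3
```

```text
(no output)
```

View pics/scene3.png

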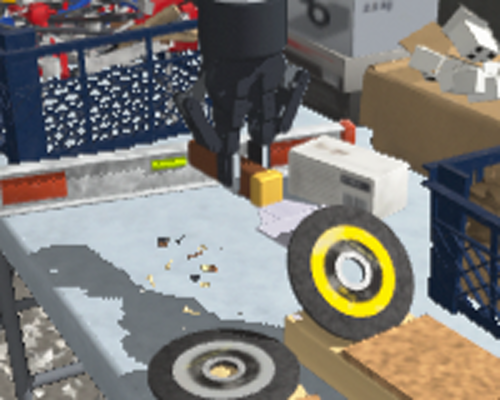

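Scene view: the disc stands at about 45° on the blade tip, its centre at (352,268), rim against the step. I continue over the top.

Scaled: -0.0075 m is -0.15, -0.0074 m is -0.148.

>>> step_hand([
  {"x":-0.11, "z":-0.102, "jaw":0},
  {"x":-0.12, "z":-0.09, "jaw":0},
  {"x":-0.126, "z":-0.082, "jaw":0},
  {"x":-0.134, "z":-0.068, "jaw":0},
  {"x":-0.138, "z":-0.058, "jaw":0},
  {"x":-0.142, "z":-0.046, "jaw":0},
  {"x":-0.148, "z":-0.032, "jaw":0},
  {"x":-0.148, "z":-0.02, "jaw":0},
  {"x":-0.15, "z":-0.006, "jaw":0},
  {"x":-0.15, "jaw":0},
])

```text
time_s: 7.8
position: [0.5653, 0.1575, 0.1343]
tool_rot: [[-0.116, 0.993, -0.0], [0.993, 0.116, -0.0], [-0.0, -0.0, -1.0]]
ft_force: [0.8, 0.7, -1.7]
grip_width: 0.0221
gripper_force: 98.2
```

>>> step_hand([
  {"x":-0.15, "jaw":0},
  {"x":-0.15, "jaw":0},
  {"x":-0.14, "jaw":0},
  {"x":-0.14, "jaw":0},
  {"jaw":0},
  {"jaw":0},
  {"jaw":0},
  {"jaw":0},
])

```text
time_s: 8.6
position: [0.5686, 0.1297, 0.1343]
tool_rot: [[-0.117, 0.993, -0.0], [0.993, 0.117, 0.0], [0.0, -0.0, -1.0]]
ft_force: [-1.0, -0.2, -1.8]
grip_width: 0.0221
gripper_force: 98.2
```

```bash
python3 snap.py 4
```

```text
(no output)
```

View pics/scene4.png

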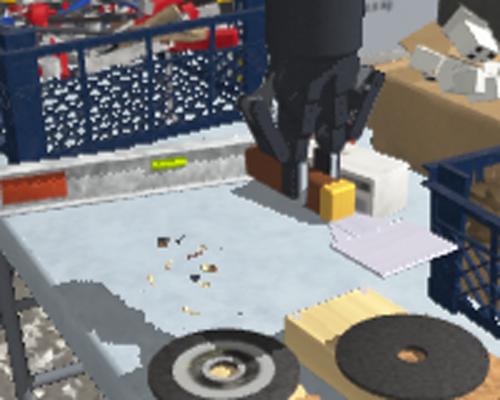

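Scene view: the yellow disc has gone over and lies face down, its back towards the camera with its centre at (412,355). The grey disc is unmoved. Next I take the knife back to its starting place.

Scaled: 0.0357 m is 0.714, 0.03 m is 0.6.

>>> step_hand([
  {"x":0.714, "y":-0.03, "jaw":0},
  {"x":0.714, "y":-0.03, "jaw":0},
  {"x":0.714, "y":-0.03, "jaw":0},
  {"x":0.714, "y":-0.03, "jaw":0},
  {"x":0.714, "y":-0.03, "jaw":0},
  {"x":0.714, "y":-0.03, "jaw":0},
  {"jaw":0},
  {"z":0.6, "jaw":0},
  {"z":0.6, "jaw":0},
  {"z":0.6, "jaw":0},
])

```text
time_s: 9.7
position: [0.5348, 0.3408, 0.0434]
tool_rot: [[-0.117, 0.993, 0.001], [0.993, 0.117, 0.0], [-0.0, 0.001, -1.0]]
ft_force: [-0.0, -0.1, -2.1]
grip_width: 0.0219
gripper_force: 98.3
```

>>> step_hand([
  {"z":0.2, "jaw":0},
  {"z":0.1, "jaw":0},
  {"z":0.1, "jaw":0},
  {"z":0.06, "jaw":0},
  {"jaw":0},
  {"jaw":0},
])

```text
time_s: 10.3
position: [0.5351, 0.3412, 0.022]
tool_rot: [[-0.117, 0.993, 0.001], [0.993, 0.117, 0.0], [0.0, 0.001, -1.0]]
ft_force: [0.2, 0.0, -1.6]
grip_width: 0.0222
gripper_force: 98.3
```

Scaled: 0.002 m is 0.04.

>>> step_hand([
  {"z":0.04, "jaw":0},
  {"z":0.04, "jaw":0},
  {"jaw":0},
  {"jaw":0},
])

```text
time_s: 10.7
position: [0.5348, 0.341, 0.0173]
tool_rot: [[-0.117, 0.993, -0.0], [0.993, 0.117, -0.0], [-0.0, -0.0, -1.0]]
ft_force: [0.6, 0.2, -2.3]
grip_width: 0.0227
gripper_force: 98.3
```

>>> step_hand([
  {"z":0.02, "jaw":0},
  {"z":0.02, "jaw":0},
  {"jaw":0},
  {"jaw":0},
])

```text
time_s: 11.1
position: [0.5349, 0.3411, 0.0163]
tool_rot: [[-0.117, 0.993, 0.001], [0.993, 0.117, 0.0], [0.0, 0.001, -1.0]]
ft_force: [-1.9, -1.6, 6.8]
grip_width: 0.022
gripper_force: 99.4
```

Touching the table (+9 N). Now I release, rise and check.

Scaled: -0.04 m is -0.8, -0.02 m is -0.4.

>>> step_hand([
  {"jaw":0.03},
  {"jaw":0.05},
  {"jaw":0.085},
  {"jaw":0.085},
  {"jaw":0.085},
  {"jaw":0.085},
  {"z":-0.4, "jaw":0.085},
  {"z":-0.8, "jaw":0.085},
  {"z":-0.8, "jaw":0.085},
  {"z":-0.8, "jaw":0.085},
])

```text
time_s: 12.1
position: [0.5346, 0.3409, 0.1568]
tool_rot: [[-0.116, 0.993, -0.0], [0.993, 0.116, -0.0], [-0.0, -0.0, -1.0]]
ft_force: [0.7, 0.0, -0.9]
grip_width: 0.0849
gripper_force: 0.0
```

>>> step_hand([
  {"x":0.6, "y":-0.6, "z":-0.4, "jaw":0.085},
  {"x":0.6, "y":-0.6, "jaw":0.085},
  {"x":0.6, "y":-0.6, "jaw":0.085},
  {"x":0.6, "y":-0.6, "jaw":0.085},
  {"x":0.4, "y":-0.6, "jaw":0.085},
  {"y":-0.6, "jaw":0.085},
  {"y":-0.6, "jaw":0.085},
  {"jaw":0.085},
  {"jaw":0.085},
])

```text
time_s: 13.0
position: [0.3099, 0.4558, 0.1757]
tool_rot: [[-0.117, 0.993, 0.001], [0.993, 0.117, 0.001], [0.0, 0.001, -1.0]]
ft_force: [-0.5, 0.1, -0.6]
grip_width: 0.0849
gripper_force: 0.0
```

```bash
python3 snap.py 5; python3 - <<'E'
from h import *
np.set_printoptions(precision=4,suppress=True)
T=ld("top",5);h=hsv(T)
c=big(cv2.inRange(h,(0,0,0),(180,255,75)),(375,140,460,215)); e=cv2.fitEllipse(cv2.convexHull(c)); p=onz(T,e[0],.048); u=np.array([.117,-.993])
r=p[:2]-np.array([.578,.035]); print(e,p,"behind step",r@u,"lateral",r@[u[1],-u[0]])
E
```

```text
((411.5257568359375, 176.9776611328125), (58.203556060791016, 75.27311706542969), 164.93740844726562) [ 0.5649 -0.0098  0.048 ] behind step 0.042932287423819146 lateral 0.018238240119910747
```

View pics/top5.png

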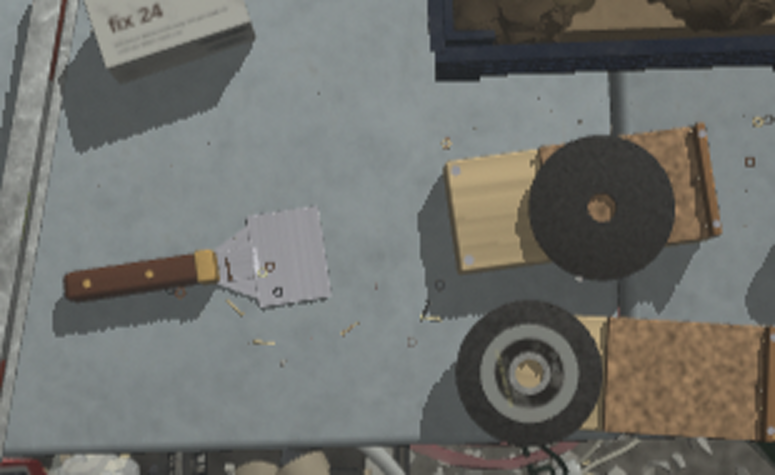

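Top view: the yellow disc lies back-side up on its pad, centre (602,208), about 45 mm behind the step and about 8 mm off the middle line. The automatic ellipse took in shadow, and still lies inside the limits. The knife lies flat and free from (65,285) to (328,255), and the grey disc is unmoved at (529,373).

```bash
python3 -c "
from rig import env, get_image, close_job
print(close_job())"
```

```text
the job is handed in; nothing more can be done
None
```

I handed the job in: in the last picture the yellow-ringed disc lies face down on its own pad, the knife lies flat on the table, released and clear of the stand, and the grey-ringed disc looks unmoved; the hand-in returned no verdict.

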